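Close the bead dispenser with its screw lid

ROBOT

A 6-joint arm with a two-finger parallel gripper is mounted at the origin on the work surface. World frame = base frame: x ahead of the robot, y to its left, z up, the work surface at z = 0. Lengths are in mm, angles in rad, forces in N, time in s.
With the tool pointing down it reaches from about 350 to 875 mm from the base axis. Payload 4.2 kg.
Tool frame: the origin (TCP) lies midway between the tips of the shut fingers; the grasp point (between the pads) lies 19 mm behind it; z points along the fingers, y is the line along which they close (so a half turn about z gives the same grasp; the last joint's range is limited). The gripper opens to 85 mm and grips with 20 to 120 N. Pads are 22 mm wide; open, the fingers measure 114 mm over their backs; the gripper's body (76 mm by 85 mm) begins 54 mm behind the grasp point. The pads swing forward as they close: fully open they stand 13 mm farther back than shut.
Start: joints at [-1.019, 0.385, 0.008, 0, -1.194, -0.259], TCP at [180.412, -598.373, 231.312] pointing down, gripper open.
Joint ranges: [-3.14, 3.14], [-1.21, 2.06], [-1.07, 1.41], [-3.16, 2.05], [-2.99, -0.16], [-3.1, 3.1]. Speed limits (rad/s): [2.79, 2.79, 3.14, 3.14, 3.14, 3.14].

INTERFACE

Orientations are given as a unit quaternion [x, y, z, w].
In Python, from bench import read_state, get_image, job_done gives the robot as it stands.
- The arm moves only by the tool servo_tool, never from a script. Its arguments are lists of equal length, an entry for each row: "rotation": the turn, a rotation vector about the world's x, y, z scaled (see below), a list of three; "slide": the shift along the world's x, y, z scaled (see below), a list of three; "grip": the opening, from -1 (shut) to 1 (fully open). In form: {"rotation": [[rx, ry, rz], ...], "slide": [[tx, ty, tz], ...], "grip": [grip, ...]}. A call has 1 to 8 rows; each row is the pose to reach, as a shift and turn from the pose commanded when the call began, turning the shorter way round; what a row does not reach only later rows make up. The controller multiplies each number of a shift by 0.2 m and each number of a turn by 360 degrees. A row lasts 1/8 s, in which the tool goes at most 62.5 mm and 10.7 degrees, less where a joint would pass 70% of its speed; a pose out of reach is approached as far as the arm can. A call with a number of a shift or a turn outside -1 to 1 is refused whole. A call with a gripper value outside its range is refused whole. The fingers move at their own pace and stop on an object; the grip force is fixed at half the most. Time passes only in rows, so rows that repeat a pose let the fingers close. It gives the time, the measured TCP pose, the force, the opening and the grip force at its end, in the units of the state.
- read_state(): the state, without advancing time (a new reading comes with each control period).
- get_image(name): name is "scene" or "top" or "wrist"; returns a dict with "image" (420x560x3 uint8, red, green, blue), "depth" (420x560 float32, mm along the optical axis (not along the pixel's ray), 0 where there is no reading), "camera_matrix" (3x3 intrinsics, pixels), "rvec" (rotation vector, rad) and "tvec" (3), from world to camera coordinates, as OpenCV has them; the wrist camera has in their place "hand_eye" (4x4, takes a point from camera to tool coordinates, whose origin is the TCP and whose axes are the flange's). Camera axes: x right, y down, z forward; pixel columns grow to the right and rows downward; lengths in mm; the calibration is good to about 2 mm. A picture is of the moment at which its call begins: read the wrist's pose just before it.
- job_done(): hands the job in; it is judged then, once.
The state is a dict: "clock": time; "joints": joint angles; "joint_vel": joint speeds; "joint_efforts": joint torques, N m; "position": TCP position; "ee_rot": TCP orientation; "contact_force": force on the tool from outside, world axes, zero at the start; "wrist_torque": the same for the moment, N m; "gripper_width": finger opening in mm; "grasp_force": force on a finger pad.
Only numpy, scipy, OpenCV 4.12 (cv2) and the standard library are available. Lean on these libraries where they do the work, as an engineer would, in place of code of your own. Each camera call takes 0.05 s, during which the arm holds its last target. There are 200 camera calls.

TASK

Close the bead dispenser: lift its lid off the sloping plywood rest by the wooden bar and set it level on top of the metal neck with its two tabs lying on the flange, turn it back (anticlockwise seen from above) until the tabs drop through the two notches, then screw it forward (clockwise) until it stops fully home, and let go. Do not drop the lid on the table, and leave the other things on the table where they stand.

Things in the scene. Friction and masses are not known exactly. Their poses are not given: they have to be found in the camera images.
- lid: Loose lid, about 0.1 kg: white round plate and plug, two white tabs, upright beech bar on top. Origin on its axis at the tabs' underside; z up the axis to the bar, x along the bar. A half turn gives the same shape. Plate and plug 44 mm across, z = -10 (chamfered foot) to 5 mm; tabs at +x and -x (in line with the bar) reach 31 mm from the axis, 15 mm wide, z = 0 to 5.
- lid_bar (a point): Middle of the lid's beech bar, on the lid's axis 32 mm above the lid's origin; axes as the lid's. Bar 56 mm long (x), 18 mm thick (y), 34 mm high (z = 15 to 49 of the lid), on a stem 18 mm across.
- rest: Fixed plywood lid rest. Its face, 120 (x) by 110 mm (y), slopes at 30 degrees. Origin: centre of the 50 mm hole, on the face, 78 mm above the table; z is the face's normal, leaning roughly towards the robot; x runs up the slope. The lid starts with its plug in this hole and its tabs on the face, so it leans 30 degrees too, its bar roughly up and down the slope.
- dispenser: Fixed bead dispenser: plywood foot 150 by 130 mm, clear round hopper 120 mm across, up to 126 mm high, upright metal neck on top, 82 mm across. A large round beech knob (64 mm across, not used) stands out of the side at -x, to 98 mm from the axis, centre 78 mm up. Origin on the axis at table level, z up; x points through one notch of the neck, -x through the other.
- neck (a point): On the neck's vertical axis at the flange's top, 160 mm above the table; axes as the dispenser's. The inward flange is 5 mm thick with an opening 49 mm across; the room under it is 71 mm across. The lid's plug fits the opening with 2.5 mm play all round. With its tabs on the flange, the lid's bar may lie 30 to 115 degrees clockwise (from above) of the dispenser's x.
- notch (a point): Middle of the notch at the dispenser's +x, level with the flange's top, 30 mm from the axis; a second one lies opposite. 54 degrees wide; the lid's tabs pass with 6 degrees to spare each way. Here a lid that is free to move falls 13 mm by its own weight, tabs passing the flange. Turned clockwise from there, a helical channel under the flange leads it about 1.5 mm further down.
- stop (a point): Top of the stop block just anticlockwise of the +x notch, 6 mm proud of the flange, 10 degrees wide (another opposite). Tabs on the flange reach a notch only by turning anticlockwise, and stop at this block about 6 degrees past the notch's middle. The end stop of the screwing is hidden: about 75 degrees clockwise of the notch, lid origin then about 14.5 mm below the flange's top.
- bowl: Bystander: cream melamine bowl, 130 mm wide, 50 mm high. Origin under its centre.
- bucket: Bystander: small zinc bucket, 136 mm wide, 120 mm high. Origin under its centre.
- peg0: Bystander: loose green wooden peg, 28 mm wide, 60 mm high, between robot and middle of the table. Origin under its centre.
- peg1: Bystander: green wooden peg like the other two, 28 mm wide, 60 mm high. Origin under its centre.
- peg2: Bystander: green wooden peg like the other two, 28 mm wide, 60 mm high. Origin under its centre.
- abacus: Bystander: standing turquoise acrylic abacus, 260 mm wide (y), 222 mm high, foot 90 mm deep (x). Origin under its centre.
- jar: Bystander: closed glass jar, 80 mm wide, 110 mm high. Origin under its centre.
There are look-alikes about, which are no part of the job. Of the things that look like the lid, the largest one is meant.

How it is judged (in metres and radians):
On the way, in this order (a step that is already met when the one before it is completed fails the run):
1. the lid is lifted off the sloping rest (distance between lid and rest above 0.06 m), for 0.1 s.
2. the lid lies level on the neck with its tabs on the flange (within 3 mm in height) (horizontal distance between lid and neck below 0.005 m and angle between lid's own z axis and vertical below 0.12 rad and z of lid in the frame of neck between -0.003 and 0.003 m), for 0.2 s.
3. turned back, the tabs have dropped through the notches (lid origin more than 8 mm below the flange's top, bar within 0.3 rad of the dispenser's x) (z of lid in the frame of neck below -0.008 m and angle between the x axis of lid and the x axis of dispenser, either way round below 0.3 rad), for 0.05 s.
At the end, for the whole second after the job is handed in: The lid is screwed home in the neck: bar at least 1.12 rad (64 of the 75 degrees) from the dispenser's x, lid origin 13.2 to 19 mm below the flange's top, within 5 mm of the neck's axis, upright within 0.12 rad, at rest and let go (horizontal distance between lid and neck below 0.005 m and angle between lid's own z axis and vertical below 0.12 rad and z of lid in the frame of neck between -0.019 and -0.0132 m and angle between the x axis of lid and the x axis of dispenser, either way round above 1.12 rad and linear speed of lid below 0.02 m/s and angular speed of lid below 0.15 rad/s and contact force between the fingers and lid below 0.1 N); the robot touches nothing.
It fails at once if a bystander is moved more than 30 mm (distance of any of bowl, bucket, peg0, peg1, peg2, abacus, jar from where it was at the start of the episode above 0.03 m).
It fails at once if the lid falls on the table (height (world z) of lid below 0.045 m).
It also fails if it takes over 54 s, if anything falls off the work surface, if the arm or the gripper's body presses on something with over 40 N, if the wrist force passes 120 N, or if a joint passes its speed limit or range.

## Working session

There is one attempt and no reset: what is moved stays moved. The work goes in short steps, Python scripts to look and compute and a tool call to move; the robot and the scene stay as the last step left them, time stands still between calls to the robot, and variables do not carry over. Pictures are saved under pics/ and viewed, at most 10 in all, crops included, and the job is handed in when it is done.

Besides the shell and the picture viewer there is one more tool, called as name(argument=value, ...) on one line, values as JSON. servo_tool: Moves the arm, as the interface text tells. Shifts and turns lie within -1 to 1; 1 stands for 0.2 m of shift or 360 degrees of turn. Its arguments: {"type":"object","properties":{"rotation":{"type":"array","items":{"type":"array","items":{"type":"number","minimum":-1,"maximum":1}}},"slide":{"type":"array","items":{"type":"array","items":{"type":"number","minimum":-1,"maximum":1}}},"grip":{"type":"array","items":{"type":"number"}}},"required":["rotation","slide","grip"]}

```bash
ls; mkdir -p pics
cat > h.py <<'E'
import numpy as np, cv2, pickle
from bench import read_state,get_image,job_done
from scipy.spatial.transform import Rotation as R
def grab(n):
    s=read_state(); d=get_image(n); d['state']=s
    pickle.dump(d,open(f'{n}.pkl','wb')); return d
def load(n): return pickle.load(open(f'{n}.pkl','rb'))
def cloud(d):
    z=d['depth'];K=np.array(d['camera_matrix']);v,u=np.mgrid[:z.shape[0],:z.shape[1]]
    p=np.stack([(u-K[0,2])/K[0,0]*z,(v-K[1,2])/K[1,1]*z,z],-1)
    if 'rvec' in d:
        M=cv2.Rodrigues(np.array(d['rvec'],float))[0]; w=(p-np.array(d['tvec']).ravel())@M
    else:
        H=np.array(d['hand_eye']);s=d['state'];q=p@H[:3,:3].T+H[:3,3]
        w=q@R.from_quat(s['ee_rot']).as_matrix().T+np.array(s['position'])
    w[z==0]=np.nan; return w
E
python3 - <<'E'
from h import *
a=grab('scene');b=grab('top')
for n,d in(('scene',a),('top',b)): cv2.imwrite(f'pics/{n}0.png',cv2.resize(d['image'][:,:,::-1],(800,600)))
print(read_state())
E
```

```text
pics
{'clock': 0.1, 'joints': array([-1.01939747e+00,  3.85498243e-01,  6.76931339e-03, -4.41358900e-04,
       -1.19398264e+00, -2.58577874e-01]), 'joint_vel': array([ 0.00041414, -0.00084077,  0.0033933 ,  0.00117174,  0.00109051,
       -0.00020858]), 'joint_efforts': array([-2.14995925e-04, -3.93320096e+01,  1.88930279e+01,  4.19789672e+00,
       -2.57562984e-03,  3.16477490e-06]), 'position': array([ 180.26782346, -597.90224504,  230.32147001]), 'ee_rot': array([-1.45807377e-01,  9.89312514e-01,  9.60976474e-04, -1.88784730e-04]), 'contact_force': array([ 0.21022525, -0.27830599,  0.64458631]), 'wrist_torque': array([0.01391292, 0.04288137, 0.00884909]), 'grasp_force': 0.0, 'gripper_width': 85.2243202093489}
```

View pics/scene0.png

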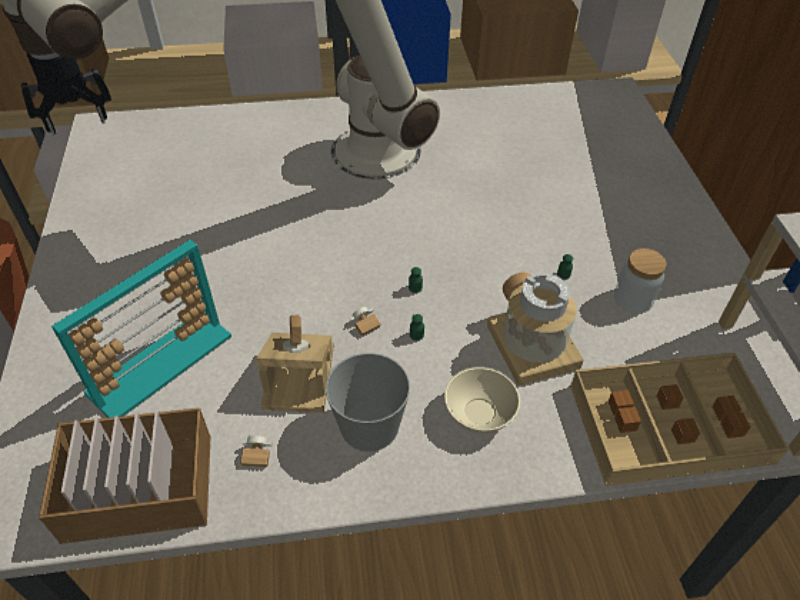

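View pics/top0.png

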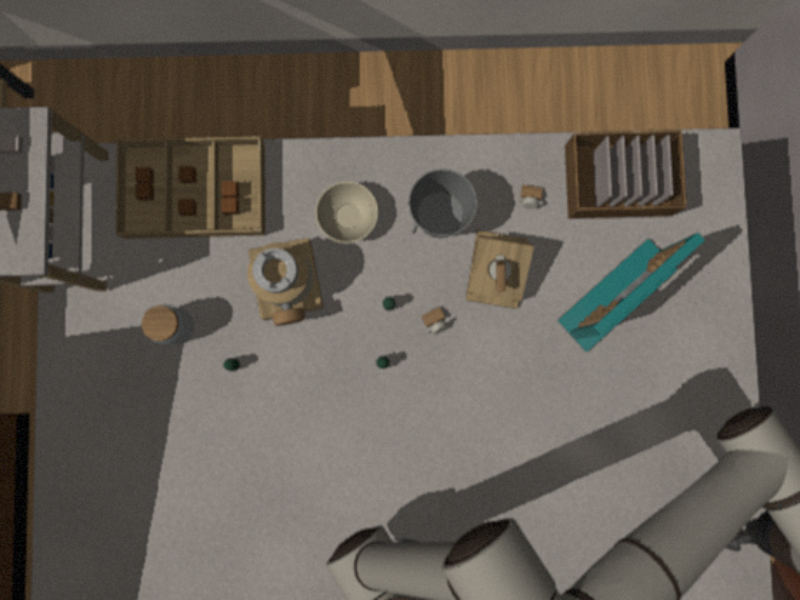

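The scene view shows the lid with its bar at about (296,335) on the rest, and the dispenser neck at about (545,292). In the top view the bar is at about (501,272), the neck at about (275,268) and the knob at about (287,315).

Run:
```python
from h import *
np.set_printoptions(precision=1,suppress=True,linewidth=150)
T=load('top');S=load('scene');W=cloud(T);V=cloud(S)
def reg(w,c,r,z0,z1):
    p=w.reshape(-1,3);m=(np.hypot(p[:,0]-c[0],p[:,1]-c[1])<r)&(p[:,2]>z0)&(p[:,2]<z1);return p[m]
f=lambda w,x,y:w[int(y*.7),int(x*.7)]
print('bar',f(W,501,272),f(V,296,328),'face',f(W,480,270),f(W,515,295),'neck',f(W,262,250),f(V,530,300))
for n,w,x,y in(('top',W,275,268),('sc',V,545,292)):
    c=f(w,x,y)
    for z in range(120,190,5):
        p=reg(w,c,70,z,z+5)
        if len(p)>8: 
            A=np.c_[2*p[:,:2],np.ones(len(p))];s=np.linalg.lstsq(A,(p[:,:2]**2).sum(1),rcond=None)[0]
            print(n,z,len(p),s[:2],np.sqrt(s[2]+s[0]**2+s[1]**2))
# obstacles
for n,x,y in(('bowl',347,213),('bucket',441,203),('peg',389,301),('peg',383,361),('peg',231,364),('jar',160,323),('ab',690,240),('ab',585,320),('small',433,320)):print(n,f(W,x,y))
a=cv2.resize(S['image'][195:300,160:300],(800,600),interpolation=cv2.INTER_CUBIC)[:,:,::-1]
b=cv2.resize(T['image'][155:235,160:230],(525,600),interpolation=cv2.INTER_CUBIC)[:,:,::-1]
cv2.imwrite('pics/c1.png',a)
# rest face plane
c=f(W,501,270);p=np.r_[reg(W,c,60,30,150),reg(V,c,60,30,150)]
best=None;rng=np.random.default_rng(0)
for i in range(500):
    q=p[rng.choice(len(p),3,False)];n=np.cross(q[1]-q[0],q[2]-q[0]);n/=np.linalg.norm(n)+1e-9
    if abs(abs(n[2])-.866)>.03: continue
    m=abs((p-q[0])@n)<2
    if best is None or m.sum()>best.sum():best=m
q=p[best];c0=q.mean(0);n=np.linalg.svd(q-c0)[2][2];n*=np.sign(n[2]);print('plane',best.sum(),len(p),c0,n)
h=(p-c0)@n;b=p[(h>25)&(h<55)];print('bar pts',len(b),b.mean(0))
np.save('plane.npy',[c0,n])
top=b[(b-c0)@n>44];print(len(top),top.mean(0),np.linalg.svd(top-top.mean(0))[1:])
```

```text
bar [ 635.  -206.2  128.8] [ 647.9 -207.3  131.3] face [ 645.7 -173.    75.3] [ 598.1 -244.2   44.5] neck [689.4 256.3 123.3] [666.1 191.8 162.8]
top 120 379 [646.3 225.5] 48.7119472044171
top 125 273 [643.3 222.1] 36.25515909609539
top 130 54 [636.1 220.3] 30.026357005342476
top 135 17 [641.6 220.9] 34.93847090521603
top 140 32 [647.  218.2] 32.792374427017734
top 145 48 [647.9 220.1] 31.76869694060611
top 150 53 [646.8 220.6] 33.429088954806446
top 155 141 [646.8 226.5] 34.897403946090186
top 160 191 [646.1 226.3] 34.462997782955355
top 165 54 [646.7 225.1] 34.19516736120583
sc 120 161 [648.7 223.3] 46.62560636266071
sc 125 179 [653.3 221.7] 36.00662991685094
sc 130 44 [651.7 222.3] 34.62030541595259
sc 135 29 [643.7 226. ] 41.60966522046763
sc 140 45 [650.8 220.6] 33.831266142008936
sc 145 83 [650.7 222. ] 35.07336667498125
sc 150 56 [649.3 221.6] 35.29111349799465
sc 155 167 [646.1 225.2] 35.40803024221157
sc 160 223 [646.1 224.8] 33.91915730264911
sc 165 32 [648.2 223. ] 33.140718200367964
bowl [784.   99.6   4.5]
bucket [ 802.1 -100.8   -3.2]
peg [590.9  11.9  64.5]
peg [471.   26.3  57. ]
peg [472.9 333.3  56.6]
jar [553.1 458.3 107.5]
ab [ 672.2 -539.9  220.1]
ab [ 540.3 -377.3   74.3]
small [551.3 -77.6  21.9]
plane 987 2096 [ 645.4 -208.3   77.9] [-0.5  0.1  0.9]
bar pts 263 [ 634.7 -208.3  122.8]
177 [ 627.  -208.   123.4] (array([216.2,  68.3,  29.6]), array([[-0.9, -0. , -0.5],
       [ 0. , -1. ,  0.1],
       [-0.5,  0.1,  0.9]]))
```

View pics/c1.png

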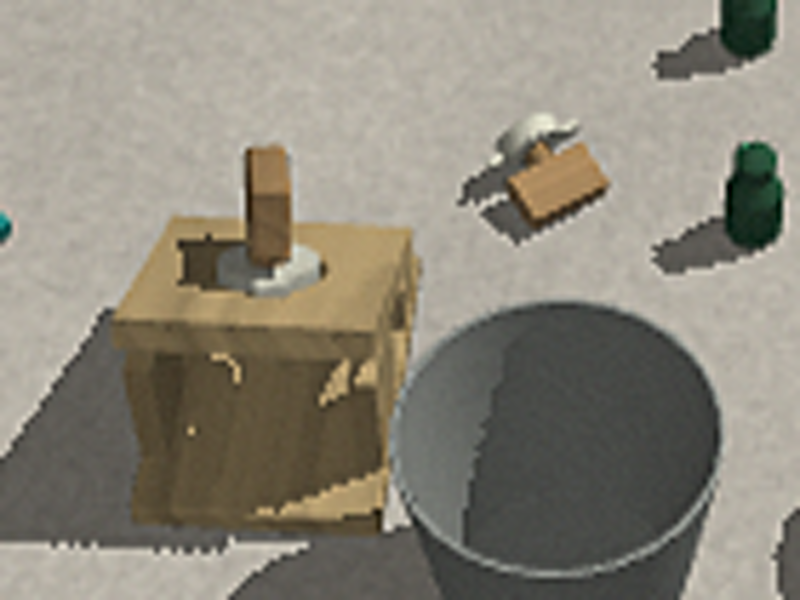

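The crop shows the lid seated in the rest, its bar standing along the slope. The other two lid-like items are smaller and lie on the table.

```bash
cat >> h.py <<'E'
def cmd(Rc,pc,Rt,pt):
    "rotation/slide values from commanded pose (Rc,pc) to target"
    return (R.from_matrix(Rt)*R.from_matrix(Rc).inv()).as_rotvec()/(2*np.pi),(np.array(pt)-pc)/200
E
python3 - <<'E'
from h import *
np.set_printoptions(precision=4,suppress=True,linewidth=150)
c0,n=np.load('plane.npy');print(c0,n, np.degrees(np.arccos(n[2])))
up=np.array([0,0,1])-n[2]*n;up/=np.linalg.norm(up);print('up',up)
O=np.array([650,-208,78]);y=np.cross(n,up)
Rs=R.from_quat(read_state()['ee_rot']).as_matrix();print(Rs)
z=-n;ty=y if y@Rs[:,1]>0 else -y;Rt=np.c_[np.cross(ty,z),ty,z];print(Rt)
print(cmd(Rs,read_state()['position'],Rt,O+n*230),(O+n*230))
g=get_image('wrist');print(g['hand_eye'],g['camera_matrix'])
E
```

```text
[ 645.402  -208.296    77.8674] [-0.4899  0.0976  0.8663] 29.971145811813667
up [ 0.8496 -0.1692  0.4996]
[[-0.9575 -0.2885 -0.0007]
 [-0.2885  0.9575  0.0018]
 [ 0.0001  0.002  -1.    ]]
[[-0.8496  0.1953  0.4899]
 [ 0.1692  0.9807 -0.0976]
 [-0.4996  0.     -0.8663]]
(array([ 0.0037, -0.084 , -0.0761]), array([1.7852, 2.0617, 0.2346])) [ 537.3126 -185.5615  277.2437]
[[  -0.0002   -0.946    -0.3242   83.2567]
 [   1.       -0.0001   -0.0003    0.5264]
 [   0.0003   -0.3242    0.946  -142.3145]
 [   0.        0.        0.        1.    ]] [[294.1752   0.     275.4151]
 [  0.     294.1752 207.7097]
 [  0.       0.       1.    ]]
```

servo_tool(rotation=[[0,0,0],[0,0,0],[0,0,0],[0,0,0],[0,0,0],[0,0,0]], slide=[[0,0,0.3],[0,0.2,0.5],[0.2,0.45,0.6],[0.45,0.7,0.6],[0.7,1,0.6],[0.8,1,0.6]], grip=[1,1,1,1,1,1])

```text
clock: 0.9
position: [341.2, -396.1, 352.0]
ee_rot: [-0.147, 0.989, -0.0, 0.0]
contact_force: [0.1, -1.1, -1.0]
gripper_width: 85.3
grasp_force: 0.0
```

servo_tool(rotation=[[0,-0.02,-0.02],[0,-0.04,-0.04],[0,-0.06,-0.06],[0,-0.084,-0.076],[0,-0.084,-0.076],[0,-0.084,-0.076],[0,-0.084,-0.076]], slide=[[0.25,0.25,0],[0.5,0.5,0],[0.75,0.75,0],[0.98,1,-0.2],[0.98,1,-0.37],[0.98,1,-0.37],[0.98,1,-0.37]], grip=[1,1,1,1,1,1,1])

```text
clock: 1.78
position: [536.9, -198.4, 277.7]
ee_rot: [0.094, 0.961, -0.038, 0.256]
contact_force: [0.2, -0.2, -0.1]
gripper_width: 85.7
grasp_force: 0.0
```

Run:
```python
from h import *
np.set_printoptions(precision=3,suppress=True,linewidth=150)
d=grab('wrist');w=cloud(d);print(d['state']['position'],d['state']['ee_rot'])
cv2.imwrite('pics/w1.png',cv2.resize(d['image'][:,:,::-1],(800,600)))
p=w.reshape(-1,3);c0,n=np.load('plane.npy')
p=p[(np.linalg.norm(p-[650,-208,78],axis=1)<110)]
m=abs((p-c0)@n)<5
for k in range(4):
    q=p[m];c=q.mean(0);n=np.linalg.svd(q-c,full_matrices=False)[2][2];n*=np.sign(n[2]);m=abs((p-c)@n)<1.5
print('plane',m.sum(),c,n)
h=(p-c)@n
up=np.array([0,0,1])-n[2]*n;up/=np.linalg.norm(up);y=np.cross(n,up)
for a,b in((3,7),(12,20),(20,30),(30,44),(44,47),(47,51),(51,60)):
    q=p[(h>a)&(h<b)]
    if len(q)>3: print(a,b,len(q),np.median(h[(h>a)&(h<b)]),q.mean(0),'up',np.percentile((q-c)@up,[1,99]),'y',np.percentile((q-c)@y,[1,99]))
t=p[(h>45)&(h<53)]
uv=np.c_[(t-c)@up,(t-c)@y].astype(np.float32);r=cv2.minAreaRect(uv);print(r)
print('foot of rect', c+up*r[0][0]+y*r[0][1])
np.save('rest.npy',[c,n,up,y])
```

```text
[ 536.934 -198.385  277.734] [ 0.094  0.961 -0.038  0.256]
plane 6271 [ 642.403 -211.778   75.37 ] [-0.49   0.097  0.866]
3 7 466 4.973166675198224 [ 645.466 -205.803   82.172] up [-26.236  78.673] y [-21.71   94.968]
20 30 27 24.4250072913978 [ 615.194 -208.55    88.24 ] up [-24.684  22.124] y [-13.41   12.797]
30 44 33 37.17152119082949 [ 608.371 -208.447   98.529] up [-24.568  21.229] y [-14.418  12.574]
44 47 53 46.31607905404588 [ 616.107 -208.222  113.298] up [-24.535  28.153] y [-13.571  11.8  ]
47 51 716 48.8040260291247 [ 620.847 -208.296  119.107] up [-22.854  30.084] y [-12.978  11.391]
((3.618589401245117, -0.7144041061401367), (55.564178466796875, 18.022789001464844), 12.870290756225586)
foot of rect [ 645.34  -213.088   77.177]
```

View pics/w1.png

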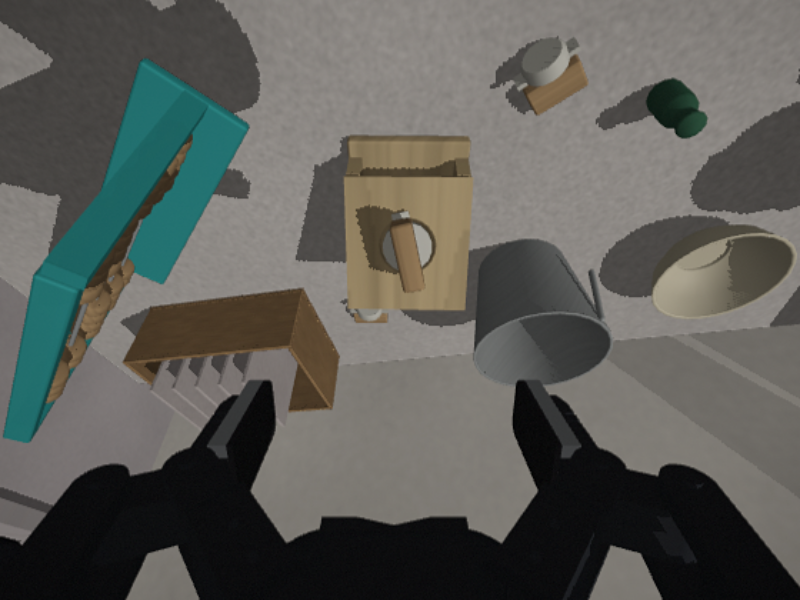

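The wrist view shows the lid from behind, with its bar at about (405,255) turned about 13° off the slope line. The fingers are clear of everything.

Run:
```python
from h import *
np.set_printoptions(precision=4,suppress=True,linewidth=150)
c,n,up,y=np.load('rest.npy');s=read_state();print(s['joints'])
O=np.array([645.3,-213.1,77.2]);a=np.radians(12.87)
x=up*np.cos(a)+y*np.sin(a);ly=np.cross(n,x)
Rt=np.c_[-x,ly,-n]
Rm=R.from_quat(s['ee_rot']).as_matrix();print('det',np.linalg.det(Rt), Rm@[0,1,0])
pc=np.array([536.4,-198.4,277.3])
for h in (100,21): print(h,cmd(Rm,pc,Rt,O+h*n),O+h*n)
S=load('top');w=cloud(S);p=w.reshape(-1,3)
m=(p[:,2]>60)&(p[:,2]<125)&(np.hypot(p[:,0]-646,p[:,1]-225)<105)&(np.hypot(p[:,0]-646,p[:,1]-225)>72)
print('knob',m.sum(),p[m].mean(0),np.degrees(np.arctan2(*(np.array([646.5,225])-p[m].mean(0)[:2])[::-1])))
```

```text
[-0.018   0.0292 -0.5183  0.2283 -0.5207 -1.9181]
det 1.0000000000000002 [ 0.2012  0.9793 -0.0243]
100 (array([-0.0136,  0.0034,  0.0321]), array([ 0.2996, -0.025 , -0.5673])) [ 596.3273 -203.4032  163.8467]
21 (array([-0.0136,  0.0034,  0.0321]), array([ 0.4931, -0.0633, -0.9095])) [ 635.0157 -211.0637   95.3958]
knob 225 [561.7304 208.4797 100.9267] 11.027867985437242
```

servo_tool(rotation=[[-0.0137,0.0027,0.024],[-0.0274,0.0054,0.048],[-0.041,0.0081,0.072],[-0.0547,0.0108,0.096],[-0.0684,0.0135,0.12],[-0.082,0.0162,0.144],[-0.0957,0.0189,0.168],[-0.109,0.0216,0.192]], slide=[[0,0,0],[0,0,0],[0,0,0],[0,0,0],[0,0,0],[0,0,0],[0,0,0],[0,0,0]], grip=[1,1,1,1,1,1,1,1])

```text
clock: 2.82
position: [537.2, -199.8, 280.1]
ee_rot: [-0.546, 0.792, -0.198, 0.188]
contact_force: [0.4, -0.3, -0.9]
gripper_width: 85.8
grasp_force: 0.0
```

servo_tool(rotation=[[-0.0137,0.0027,0.024],[-0.0274,0.0054,0.048],[-0.041,0.0081,0.072],[-0.0547,0.0108,0.096],[-0.0684,0.0135,0.12],[-0.082,0.0162,0.144],[-0.0957,0.0189,0.168],[-0.109,0.0216,0.192]], slide=[[0.05,0,-0.1],[0.1,0,-0.2],[0.15,-0.01,-0.3],[0.2,-0.01,-0.4],[0.25,-0.02,-0.5],[0.3,-0.025,-0.56],[0.3,-0.025,-0.56],[0.3,-0.025,-0.56]], grip=[1,1,1,1,1,1,1,1])

```text
clock: 3.82
position: [597.8, -205.2, 167.4]
ee_rot: [0.93, -0.254, 0.265, -0.03]
contact_force: [0.9, -0.1, 0.1]
gripper_width: 85.3
grasp_force: 0.0
```

Run:
```python
from h import *
np.set_printoptions(precision=4,suppress=True,linewidth=150)
c,n,up,y=np.load('rest.npy');s=read_state();print(s['joints'],s['position'])
O=np.array([645.3,-213.1,77.2]);a=np.radians(12.87)
x=up*np.cos(a)+y*np.sin(a);ly=np.cross(n,x)
Rt=np.c_[x,-ly,-n];np.save('Rg.npy',Rt)
Rm=R.from_quat(s['ee_rot']).as_matrix()
pc=np.array([596.4,-203.4,165.3])
for h in (60,21): print(h,cmd(Rm,pc,Rt,O+h*n),O+h*n)
```

```text
[-0.058   0.2554 -0.5688  0.2351 -0.215   0.8787] [ 597.7887 -205.1705  167.4342]
60 (array([-0.0474,  0.011 ,  0.0764]), array([ 0.0976, -0.0194, -0.1806])) [ 615.9164 -207.2819  129.188 ]
21 (array([-0.0474,  0.011 ,  0.0764]), array([ 0.1931, -0.0383, -0.3495])) [ 635.0157 -211.0637   95.3958]
```

Run:
```python
from h import *
np.set_printoptions(precision=4,suppress=True,linewidth=150)
Rg=np.load('Rg.npy');n=-Rg[:,2];s=read_state()
O=np.array([645.3,-213.1,77.2])
c=[Rg@R.from_rotvec([0,t,0],degrees=True).as_matrix() for t in(18,-18)]
Rt=min(c,key=lambda m:m[2,2]);print(Rt,'tilt',np.degrees(np.arccos(-Rt[2,2])))
np.save('Rg2.npy',Rt)
Rm=R.from_quat(s['ee_rot']).as_matrix();pc=np.array([596.4,-203.4,165.3])
G=O+38*n
for k in (100,0): print(k,cmd(Rm,pc,Rt,G+(19-k)*Rt[:,2]),G+(19-k)*Rt[:,2])
```

```text
[[ 0.9805 -0.      0.1963]
 [ 0.0218 -0.9938 -0.109 ]
 [ 0.1951  0.1112 -0.9745]] tilt 12.978253962714817
100 (array([-0.0349,  0.0601,  0.0778]), array([0.0719, 0.0141, 0.1188])) [ 610.7874 -200.5829  189.0566]
0 (array([-0.0349,  0.0601,  0.0778]), array([ 0.1701, -0.0404, -0.3684])) [ 630.4207 -211.487    91.6111]
```

servo_tool(rotation=[[-0.009,0.015,0.02],[-0.018,0.03,0.04],[-0.027,0.045,0.06],[-0.0349,0.0601,0.0778],[-0.0349,0.0601,0.0778],[-0.0349,0.0601,0.0778]], slide=[[0,0.014,0.1],[0.05,0.014,0.119],[0.072,0.014,0.119],[0.072,0.014,0.119],[0.072,0.014,0.119],[0.072,0.014,0.119]], grip=[1,1,1,1,1,1])

```text
clock: 4.58
position: [610.7, -201.3, 189.8]
ee_rot: [0.994, 0.002, 0.098, 0.055]
contact_force: [0.1, 0.2, -0.7]
gripper_width: 85.6
grasp_force: 0.0
```

Run:
```python
from h import *
np.set_printoptions(precision=4,suppress=True,linewidth=150)
Rg=np.load('Rg.npy');n=-Rg[:,2];Rt=np.load('Rg2.npy');s=read_state();print(s['joints'])
O=np.array([645.3,-213.1,77.2])
Rm=R.from_quat(s['ee_rot']).as_matrix();pc=np.array([610.8,-200.6,189.1])
print(s['position'])
G=O+38*n
for k in (0,): print(k,cmd(Rm,pc,Rt,G+(19-k)*Rt[:,2]))
d=grab('wrist');w=cloud(d);p=w.reshape(-1,3)
q=(p-O)@np.c_[Rg[:,0],-Rg[:,1],n];m=(q[:,2]>45)&(q[:,2]<53)&(abs(q[:,0])<45)&(abs(q[:,1])<30)
print(m.sum(),cv2.minAreaRect(q[m][:,:2].astype(np.float32)) if m.sum() else 0,np.median(q[m][:,2]))
```

```text
[-0.0195  0.3444 -0.2381  0.148  -0.7947  1.5004]
[ 610.681  -201.3183  189.7555]
0 (array([-0.0002, -0.0002,  0.0012]), array([ 0.0981, -0.0544, -0.4874]))
1274 ((1.82696533203125, -0.15290546417236328), (55.623565673828125, 17.95646858215332), 0.13966843485832214) 48.864834159345364
```

servo_tool(rotation=[[0,0,0.001],[0,0,0.001],[0,0,0.001],[0,0,0.001],[0,0,0.001],[0,0,0.001]], slide=[[0.035,-0.018,-0.16],[0.07,-0.036,-0.32],[0.087,-0.045,-0.41],[0.1,-0.0525,-0.47],[0.103,-0.0545,-0.487],[0.103,-0.0545,-0.487]], grip=[1,1,1,1,1,1])

```text
clock: 5.38
position: [631.6, -211.6, 92.3]
ee_rot: [0.994, 0.006, 0.097, 0.055]
contact_force: [0.4, 0.3, 0.6]
gripper_width: 85.7
grasp_force: 0.0
```

servo_tool(rotation=[[0,0,0],[0,0,0],[0,0,0],[0,0,0],[0,0,0],[0,0,0],[0,0,0],[0,0,0]], slide=[[0,0,0],[0,0,0],[0,0,0],[0,0,0],[0,0,0],[0,0,0],[0,0,0],[0,0,0]], grip=[-1,-1,-1,-1,-1,-1,-1,-1])

```text
clock: 6.38
position: [631.5, -211.5, 92.0]
ee_rot: [0.994, 0.007, 0.097, 0.055]
contact_force: [-1.6, 1.2, 3.2]
gripper_width: 16.8
grasp_force: 60.1
```

servo_tool(rotation=[[0,0,0],[0,0,0],[0,0,0],[0,0,0],[0,0,0],[0,0,0],[0,0,0],[0,0,0]], slide=[[-0.025,0.005,0.0433],[-0.075,0.015,0.13],[-0.125,0.025,0.2165],[-0.175,0.035,0.303],[-0.175,0.035,0.5],[-0.175,0.035,0.75],[-0.175,0.035,1],[-0.175,0.035,1]], grip=[-1,-1,-1,-1,-1,-1,-1,-1])

```text
clock: 7.38
position: [598.1, -204.7, 299.1]
ee_rot: [0.993, 0.007, 0.103, 0.056]
contact_force: [-0.6, 0.8, -2.4]
gripper_width: 17.6
grasp_force: 59.6
```

servo_tool(rotation=[[0,0,0],[0,0,0],[0,0,0],[0,0,0],[0,0,0],[0,0,0],[0,0,0],[0,0,0]], slide=[[0,0.15,0.1],[0,0.3,0.2],[0,0.45,0.2],[0,0.6,0.2],[0,0.75,0.2],[0,0.9,0.2],[0,1,0.2],[0,1,0.2]], grip=[-1,-1,-1,-1,-1,-1,-1,-1])

```text
clock: 8.38
position: [595.5, -3.4, 331.3]
ee_rot: [0.994, 0.008, 0.096, 0.055]
contact_force: [-0.6, -0.0, -0.8]
gripper_width: 17.6
grasp_force: 59.5
```

servo_tool(rotation=[[0,0,0],[0,0,0],[0,0,0],[0,0,0],[0,0,0]], slide=[[0,0.15,0],[0,0.3,0],[0,0.45,0],[0,0.5,0],[0,0.5,0]], grip=[-1,-1,-1,-1,-1])

```text
clock: 9.0
position: [596.1, 95.3, 331.5]
ee_rot: [0.994, 0.007, 0.097, 0.055]
contact_force: [0.6, 0.4, -1.0]
gripper_width: 17.2
grasp_force: 59.5
```

Run:
```python
from h import *
np.set_printoptions(precision=3,suppress=True,linewidth=150)
d=grab('wrist');w=cloud(d);print(d['state']['position'],d['state']['ee_rot'],d['state']['joints'])
cv2.imwrite('pics/w2.png',cv2.resize(d['image'][:,:,::-1],(800,600)))
```

```text
[596.103  95.288 331.47 ] [0.994 0.007 0.097 0.055] [ 0.519  0.21  -0.085  0.208 -1.168  0.994]
```

View pics/w2.png

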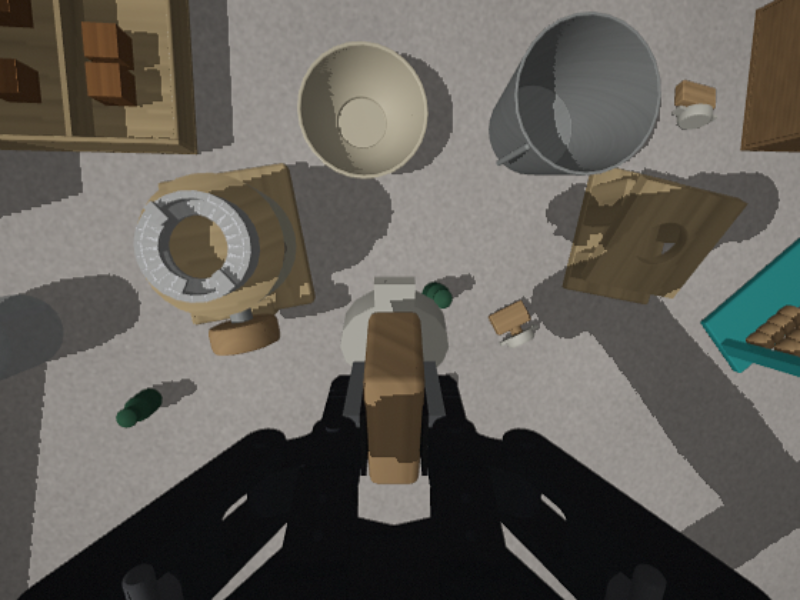

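The wrist view shows the lid held firmly. The neck is at about (200,245), with its notches near (178,208) and (225,290) and the knob at about (243,330).

```bash
cat >> h.py <<'E'
def proj(d,P):
    H=np.array(d['hand_eye']);s=d['state'];K=np.array(d['camera_matrix'])
    q=(P-np.array(s['position']))@R.from_quat(s['ee_rot']).as_matrix();c=(q-H[:3,3])@H[:3,:3]
    return np.stack([c[...,0]/c[...,2]*K[0,0]+K[0,2],c[...,1]/c[...,2]*K[1,1]+K[1,2]],-1)
def ortho(d,c,z,half=55,px=600):
    t=np.linspace(-half,half,px);X,Y=np.meshgrid(t,t)  # col = -y ; row = -x
    P=np.stack([c[0]-Y,c[1]-X,np.full_like(X,z)],-1);m=proj(d,P).astype(np.float32)
    return cv2.remap(d['image'],m,None,cv2.INTER_CUBIC)[:,:,::-1].copy()
def lid_in_hand(d,G):
    pass
E
python3 - <<'E'
from h import *
np.set_printoptions(precision=2,suppress=True,linewidth=150)
d=load('wrist');w=cloud(d);p=w.reshape(-1,3)
for z0,z1 in((150,157),(157,162),(162,164),(164,167),(167,170),(170,175)):
    m=(np.hypot(p[:,0]-646,p[:,1]-225)<60)&(p[:,2]>z0)&(p[:,2]<z1);q=p[m]
    if m.sum()>10:
        f=cv2.minEnclosingCircle(q[:,:2].astype(np.float32));print(z0,m.sum(),np.median(q[:,2]),f,q[:,:2].min(0),q[:,:2].max(0))
c=(646.3,224.8)
im=ortho(d,c,160);cv2.imwrite('pics/o1.png',im)
# knob
m=(p[:,2]>40)&(p[:,2]<116)&(np.hypot(p[:,0]-646,p[:,1]-225)<103)&(np.hypot(p[:,0]-646,p[:,1]-225)>72)&(p[:,0]<600)
q=p[m];print('knob',len(q),q.mean(0),[np.degrees(np.arctan2(c[1]-v[1],c[0]-v[0])) for v in (q.mean(0),q.max(0),q.min(0))])
# lid in hand: in tool frame
s=d['state'];M=R.from_quat(s['ee_rot']).as_matrix();t=(p-s['position'])@M
Ry=np.load('Rg2.npy').T@np.load('Rg.npy')  # lid-perp frame in tool
l=(t-[0,0,-19])@Ry*[1,-1,-1]+[0,0,38]
m=(abs(l[:,2]-5)<2.5)&(np.hypot(l[:,0],l[:,1])<36);q=l[m]
A=np.c_[q[:,:2],np.ones(len(q))];k=np.linalg.lstsq(A,q[:,2],rcond=None)[0];print('plate',len(q),np.median(q[:,2]),k,q.min(0),q.max(0))
E
```

```text
150 265 153.4566932279692 ((645.2046508789062, 220.2966766357422), 39.21775817871094) [608.37 184.44] [683.25 256.92]
157 2564 159.5707902763019 ((644.7915649414062, 226.10850524902344), 41.55412673950195) [603.76 184.68] [685.73 267.14]
162 26 162.84357507719756 ((645.8958740234375, 223.23634338378906), 39.98579025268555) [609.9  196.41] [675.94 257.26]
164 242 165.55345692337994 ((644.3941040039062, 226.4913330078125), 40.85469436645508) [613.08 196.09] [676.76 255.51]
knob 1086 [564.78 206.48  99.75] [np.float64(12.666760483106716), np.float64(-14.978510843334597), np.float64(24.56848601235384)]
plate 1874 5.236330370914043 [-0.01 -0.    5.22] [-12.44 -21.29   2.52] [31.66 22.33  7.22]
```

View pics/o1.png

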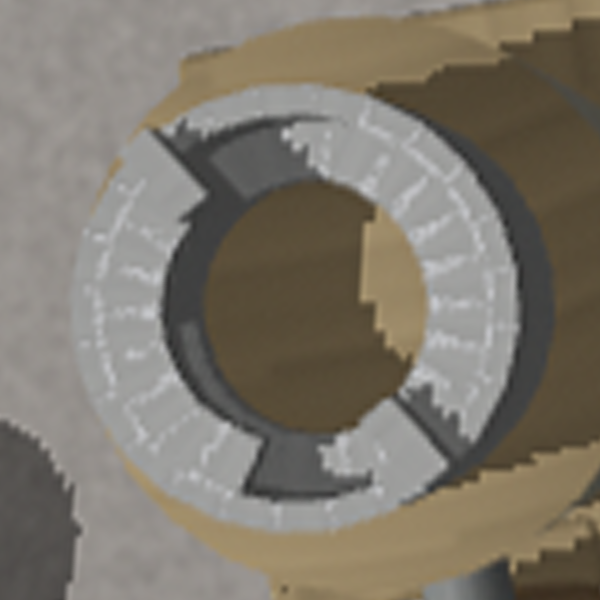

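Run:
```python
from h import *
d=load('wrist');p=cloud(d).reshape(-1,3);c=np.array([644.8,226.1])
v=p[:,:2]-c;r=np.hypot(*v.T);a=np.degrees(np.arctan2(v[:,1],v[:,0]))%180
a2=np.degrees(np.arctan2(v[:,1],v[:,0]))
for nm,z0,z1,r0,r1 in(('flange',157.5,162,26,34),('stop',164,168,22,45)):
    m=(p[:,2]>z0)&(p[:,2]<z1)&(r>r0)&(r<r1);h=np.histogram(a2[m],np.arange(-180,181,5))[0]
    print(nm,[(int(-180+5*i),int(n)) for i,n in enumerate(h)])
    if nm=='stop':
        for s in(0,1):
            k=m&((v[:,0]>0)==bool(s));print(a2[k].mean(),np.percentile(a2[k],[2,98]),r[k].min(),r[k].max())
```

```text
flange [(-180, 0), (-175, 0), (-170, 0), (-165, 0), (-160, 0), (-155, 0), (-150, 0), (-145, 0), (-140, 0), (-135, 11), (-130, 18), (-125, 20), (-120, 18), (-115, 19), (-110, 21), (-105, 17), (-100, 19), (-95, 22), (-90, 16), (-85, 20), (-80, 20), (-75, 20), (-70, 19), (-65, 22), (-60, 18), (-55, 21), (-50, 22), (-45, 17), (-40, 20), (-35, 21), (-30, 20), (-25, 21), (-20, 16), (-15, 0), (-10, 0), (-5, 0), (0, 0), (5, 0), (10, 0), (15, 0), (20, 0), (25, 0), (30, 6), (35, 3), (40, 0), (45, 0), (50, 9), (55, 23), (60, 23), (65, 20), (70, 19), (75, 21), (80, 21), (85, 18), (90, 24), (95, 19), (100, 18), (105, 20), (110, 21), (115, 19), (120, 19), (125, 20), (130, 18), (135, 23), (140, 17), (145, 21), (150, 23), (155, 18), (160, 21), (165, 2), (170, 0), (175, 0)]
stop [(-180, 0), (-175, 0), (-170, 0), (-165, 0), (-160, 0), (-155, 0), (-150, 0), (-145, 30), (-140, 42), (-135, 38), (-130, 2), (-125, 0), (-120, 0), (-115, 0), (-110, 0), (-105, 0), (-100, 0), (-95, 0), (-90, 0), (-85, 0), (-80, 0), (-75, 0), (-70, 0), (-65, 0), (-60, 0), (-55, 0), (-50, 0), (-45, 0), (-40, 0), (-35, 0), (-30, 0), (-25, 0), (-20, 0), (-15, 0), (-10, 0), (-5, 0), (0, 0), (5, 0), (10, 0), (15, 0), (20, 0), (25, 0), (30, 8), (35, 44), (40, 52), (45, 35), (50, 0), (55, 0), (60, 0), (65, 0), (70, 0), (75, 0), (80, 0), (85, 0), (90, 0), (95, 0), (100, 0), (105, 0), (110, 0), (115, 0), (120, 0), (125, 0), (130, 0), (135, 0), (140, 0), (145, 0), (150, 0), (155, 0), (160, 0), (165, 0), (170, 0), (175, 0)]
-136.8037918472106 [-143.06940837 -130.13961029] 24.785861315609736 40.91827848273138
41.547214104814536 [34.27719729 48.66603694] 24.360264939907136 40.798637379917544
```

```bash
cat > t.py <<'E'
from h import *
np.set_printoptions(precision=4,suppress=True,linewidth=150)
L=np.load('Rg2.npy').T@np.load('Rg.npy')@np.diag([1,-1,-1.])
o=np.array([0,0,-19])+L@np.array([.6,.4,-37.8])
def tgt(yaw,z,c=(644.8,226.1)):
    Rl=R.from_euler('z',yaw,degrees=True).as_matrix();Rt=Rl@L.T
    return Rt,np.array([*c,z])-Rt@o
E
python3 - <<'E'
from t import *
s=read_state();Rm=R.from_quat(s['ee_rot']).as_matrix()
pc=np.array([596.4,95.5,331.7])
for z in(230,160):
    Rt,pt=tgt(-38,z);print(Rt[:,2],pt,cmd(Rm,pc,Rt,pt))
E
```

```text
[-0.2435  0.1902 -0.9511] [639.4543 229.7689 249.7299] (array([ 0.0435,  0.0722, -0.1079]), array([ 0.2153,  0.6713, -0.4099]))
[-0.2435  0.1902 -0.9511] [639.4543 229.7689 179.7299] (array([ 0.0435,  0.0722, -0.1079]), array([ 0.2153,  0.6713, -0.7599]))
```

servo_tool(rotation=[[0.0075,0.012,-0.018],[0.015,0.024,-0.036],[0.022,0.036,-0.054],[0.029,0.048,-0.072],[0.036,0.06,-0.09],[0.0435,0.0722,-0.1079],[0.0435,0.0722,-0.1079],[0.0435,0.0722,-0.1079]], slide=[[0.03,0.1,0],[0.07,0.2,0],[0.1,0.3,0],[0.14,0.45,-0.1],[0.18,0.6,-0.2],[0.2153,0.6713,-0.3],[0.2153,0.6713,-0.41],[0.2153,0.6713,-0.41]], grip=[-1,-1,-1,-1,-1,-1,-1,-1])

```text
clock: 10.05
position: [639.1, 228.2, 247.1]
ee_rot: [0.933, -0.322, -0.15, -0.05]
contact_force: [-0.3, -0.0, -0.8]
gripper_width: 17.4
grasp_force: 59.6
```

Run:
```python
from t import *
d=grab('wrist');s=d['state'];print(s['joints'],s['contact_force'],s['wrist_torque']);Rm=R.from_quat(s['ee_rot']).as_matrix()
pc=np.array([639.5,229.8,249.7])
for z in(160,):
    Rt,pt=tgt(-38,z);print(pt,s['position'],cmd(Rm,pc,Rt,pt))
print('lid pos now',Rm@o+s['position'], R.from_matrix(Rm@L).as_rotvec(degrees=True))
p=cloud(d).reshape(-1,3)
m=(np.hypot(p[:,0]-646,p[:,1]-225)<60)&(p[:,2]>157.5)&(p[:,2]<163);q=p[m];print('neck',m.sum(),np.median(q[:,2]),cv2.minEnclosingCircle(q[:,:2].astype(np.float32)))
m=(p[:,2]>232)&(p[:,2]<238)&(np.hypot(p[:,0]-645,p[:,1]-226)<40);q=p[m];print('plate',m.sum(),np.median(q[:,2]),cv2.minEnclosingCircle(q[:,:2].astype(np.float32)))
A=np.c_[q[:,:2]-[645,226],np.ones(len(q))];print(np.linalg.lstsq(A,q[:,2],rcond=None)[0])
```

```text
[ 0.4477  0.5726  0.4262 -0.281  -1.5719  0.4785] [-0.2559 -0.0162 -0.7901] [-0.4145 -0.5648  0.0226]
[639.4543 229.7689 179.7299] [639.0753 228.1839 247.1362] (array([ 0.0003, -0.0007,  0.0002]), array([-0.0002, -0.0002, -0.3499]))
lid pos now [644.3327 224.4731 227.3903] [ -0.1783   0.2    -38.0741]
neck 3381 159.63209347420417 ((645.040771484375, 225.77923583984375), 41.485408782958984)
plate 1432 232.56210059735417 ((649.0198364257812, 220.79888916015625), 25.788034439086914)
[ -0.0008  -0.0063 232.5595]
```

servo_tool(rotation=[[0,0,0],[0,0,0],[0,0,0],[0,0,0]], slide=[[0,0,-0.1],[0,0,-0.2],[0,0,-0.25],[0,0,-0.25]], grip=[-1,-1,-1,-1])

```text
clock: 10.6
position: [639.5, 229.5, 200.2]
ee_rot: [0.934, -0.321, -0.148, -0.051]
contact_force: [-0.9, 0.3, -0.8]
gripper_width: 17.3
grasp_force: 59.6
```

Run:
```python
from t import *
s=read_state();print(s['position'],s['contact_force'],s['joint_vel']);Rm=R.from_quat(s['ee_rot']).as_matrix()
print('lid pos now',Rm@o+s['position'], R.from_matrix(Rm@L).as_rotvec(degrees=True))
```

```text
[639.4871 229.5331 200.1982] [-0.9377  0.2935 -0.8221] [ 0.002  -0.0113  0.0238  0.0069 -0.0054 -0.0022]
lid pos now [644.8523 225.867  180.4731] [  0.0186  -0.0496 -37.9756]
```

servo_tool(rotation=[[0,0,0],[0,0,0],[0,0,0],[0,0,0],[0,0,0]], slide=[[0,0,-0.03],[0,0,-0.055],[0,0,-0.075],[0,0,-0.09],[0,0,-0.09]], grip=[-1,-1,-1,-1,-1])

```text
clock: 11.22
position: [639.4, 229.7, 181.3]
ee_rot: [0.934, -0.321, -0.148, -0.051]
contact_force: [-0.8, -0.3, -1.2]
gripper_width: 17.0
grasp_force: 59.6
```

servo_tool(rotation=[[0,0,0],[0,0,0],[0,0,0],[0,0,0]], slide=[[0,0,-0.005],[0,0,-0.01],[0,0,-0.01],[0,0,-0.01]], grip=[-1,-1,-1,-1])

```text
clock: 11.72
position: [639.5, 229.8, 179.8]
ee_rot: [0.934, -0.321, -0.148, -0.051]
contact_force: [0.1, -0.8, -1.5]
gripper_width: 16.7
grasp_force: 59.6
```

servo_tool(rotation=[[0,0,0],[0,0,0],[0,0,0],[0,0,0],[0,0,0],[0,0,0]], slide=[[0,0,-0.003],[0,0,-0.003],[0,0,-0.003],[0,0,-0.003],[0,0,-0.003],[0,0,-0.003]], grip=[-1,-1,1,1,1,1])

```text
clock: 12.48
position: [639.5, 229.8, 179.1]
ee_rot: [0.934, -0.321, -0.148, -0.051]
contact_force: [0.0, -0.9, -0.3]
gripper_width: 85.2
grasp_force: 0.0
```

Run:
```python
from t import *
s=read_state();Rm=R.from_quat(s['ee_rot']).as_matrix();pc=np.array([639.5,229.8,179.1])
print(Rm[:,2],s['position'])
# vertical tool, x along bar yaw -38
x=R.from_euler('z',-38,degrees=True).apply([1,0,0]);Rt=np.c_[x,np.cross([0,0,-1],x),[0,0,-1]]
c=[645,226]
for z in(60,0): print(cmd(Rm,pc,Rt,[*c,160+42-19+z]))
```

```text
[-0.2429  0.1904 -0.9512] [639.5033 229.7987 179.1087]
(array([-0.0308, -0.0393, -0.0001]), array([ 0.0275, -0.019 ,  0.3195]))
(array([-0.0308, -0.0393, -0.0001]), array([ 0.0275, -0.019 ,  0.0195]))
```

servo_tool(rotation=[[0,0,0],[0,0,0],[-0.0155,-0.0195,0],[-0.0308,-0.0393,0],[-0.0308,-0.0393,0],[-0.0308,-0.0393,0]], slide=[[0.036,-0.028,0.143],[0.073,-0.057,0.286],[0.05,-0.04,0.32],[0.0275,-0.019,0.32],[0.0275,-0.019,0.32],[0.0275,-0.019,0.32]], grip=[1,1,1,1,1,1])

```text
clock: 13.22
position: [645.1, 226.3, 243.5]
ee_rot: [0.946, -0.325, -0.0, -0.0]
contact_force: [0.5, 0.6, 0.0]
gripper_width: 85.2
grasp_force: 0.0
```

```bash
cat > lid.py <<'E'
from t import *
def meas(ztop,d=None):
    d=d or grab('wrist');s=d['state'];p=cloud(d).reshape(-1,3);c=np.array([645,226])
    m=(abs(p[:,2]-ztop)<4)&(np.hypot(*(p[:,:2]-c).T)<45);q=p[m]
    r=cv2.minAreaRect((q[:,:2]-c).astype(np.float32));b=cv2.boxPoints(r);e=[b[1]-b[0],b[2]-b[1]];e=max(e,key=np.linalg.norm)
    print('top z',np.median(q[:,2]),m.sum(),'centre',np.array(r[0])+c,r[1],'yaw',np.degrees(np.arctan2(e[1],e[0]))%180)
    m=(abs(p[:,2]-(ztop-44))<4)&(np.hypot(*(p[:,:2]-c).T)<20);print('plate z',np.median(p[m][:,2]),m.sum())
    m=(p[:,2]>157.5)&(p[:,2]<162)&(np.hypot(*(p[:,:2]-c).T)<48)&(np.hypot(*(p[:,:2]-c).T)>33);print('neck',np.median(p[m][:,2]),cv2.minEnclosingCircle(p[m][:,:2].astype(np.float32)))
    print(s['position'],s['joints']); return d
E
python3 - <<'E'
from lid import *
d=meas(209);cv2.imwrite('pics/w3.png',cv2.resize(d['image'][:,:,::-1],(800,600)))
E
```

```text
top z 208.46059117502773 2031 centre [644.7105 226.6502] (17.93988800048828, 55.98081970214844) yaw 141.8259
plate z 164.63964142120432 611
neck 159.6877075192703 ((644.75830078125, 225.75430297851562), 41.49627685546875)
[645.1323 226.2781 243.5407] [ 0.5729  0.4792  0.1895 -0.0009 -1.2806  0.3357]
```

View pics/w3.png

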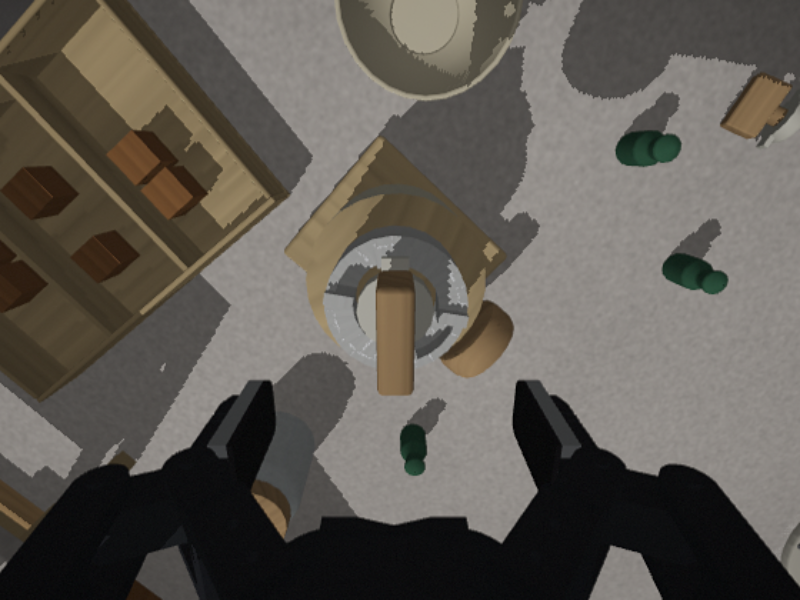

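The lid lies level on the flange: the bar is at (395,330) and a tab is visible at (395,265). Next I regrasp it with the tool vertical.

servo_tool(rotation=[[0,0,0],[0,0,0],[0,0,0],[0,0,0]], slide=[[0,0,-0.12],[0,0,-0.24],[0,0,-0.3],[0,0,-0.3]], grip=[1,1,1,1])

```text
clock: 13.78
position: [645.4, 225.3, 182.1]
ee_rot: [0.945, -0.326, -0.001, 0.001]
contact_force: [-0.0, 0.5, -0.1]
gripper_width: 85.6
grasp_force: 0.0
```

servo_tool(rotation=[[0,0,0],[0,0,0],[0,0,0],[0,0,0],[0,0,0],[0,0,0],[0,0,0]], slide=[[0,0,0],[0,0,0],[0,0,0],[0,0,0],[0,0,0],[0,0,0],[0,0,0]], grip=[-1,-1,-1,-1,-1,-1,-1])

```text
clock: 14.65
position: [645.1, 226.1, 183.8]
ee_rot: [0.946, -0.325, 0.0, -0.0]
contact_force: [-1.7, 0.6, 4.0]
gripper_width: 17.2
grasp_force: 59.9
```

servo_tool(rotation=[[0,0,0.02],[0,0,0.04],[0,0,0.06],[0,0,0.08],[0,0,0.1],[0,0,0.12],[0,0,0.139],[0,0,0.139]], slide=[[0,0,0],[0,0,0],[0,0,0],[0,0,0],[0,0,0],[0,0,0],[0,0,0],[0,0,0]], grip=[-1,-1,-1,-1,-1,-1,-1,-1])

```text
clock: 15.65
position: [644.5, 225.8, 182.0]
ee_rot: [0.995, 0.104, -0.001, 0.0]
contact_force: [-0.4, 0.0, -1.5]
gripper_width: 16.8
grasp_force: 59.3
```

Run:
```python
from h import *
s=read_state();print({k:np.round(s[k],2) for k in('position','contact_force','wrist_torque','joints')});print(np.degrees(np.arctan2(*R.from_quat(s['ee_rot']).as_matrix()[1::-1,0])))
```

```text
{'position': array([644.52, 225.84, 181.97]), 'contact_force': array([-0.43,  0.04, -1.51]), 'wrist_torque': array([-0.  ,  0.  ,  0.03]), 'joints': array([ 0.57,  0.52,  0.1 , -0.  , -1.15,  1.21])}
11.971726794728772
```

servo_tool(rotation=[[0,0,0],[0,0,0],[0,0,0],[0,0,0]], slide=[[0,0,-0.01],[0,0,-0.02],[0,0,-0.025],[0,0,-0.025]], grip=[-1,-1,-1,-1])

```text
clock: 16.15
position: [644.9, 226.0, 177.9]
ee_rot: [0.994, 0.105, -0.0, 0.0]
contact_force: [-0.4, -0.3, -2.0]
gripper_width: 16.8
grasp_force: 59.3
```

Passing through the notches freely; continue.

servo_tool(rotation=[[0,0,0],[0,0,0],[0,0,0],[0,0,0],[0,0,0]], slide=[[0,0,-0.01],[0,0,-0.02],[0,0,-0.03],[0,0,-0.035],[0,0,-0.035]], grip=[-1,-1,-1,-1,-1])

```text
clock: 16.77
position: [644.9, 226.0, 171.0]
ee_rot: [0.994, 0.105, -0.0, 0.0]
contact_force: [0.4, -0.6, -1.1]
gripper_width: 17.1
grasp_force: 59.3
```

servo_tool(rotation=[[0,0,0],[0,0,0],[0,0,0],[0,0,0],[0,0,0],[0,0,0],[0,0,0],[0,0,0]], slide=[[0,0,0],[0,0,0],[0,0,0],[0,0,0],[0,0,0],[0,0,0],[0,0,0],[0,0,0]], grip=[-0.3,-0.3,-0.3,-0.3,-1,-1,-1,-1])

```text
clock: 17.77
position: [645.1, 226.0, 171.3]
ee_rot: [0.994, 0.105, 0.0, 0.0]
contact_force: [0.1, -1.1, 1.0]
gripper_width: 17.2
grasp_force: 59.7
```

Run:
```python
from lid import *
meas(195.5);s=read_state();print(s['contact_force'],s['wrist_torque'],s['gripper_width'])
```

```text
top z 195.53586856287234 4254 centre [646.541  224.2493] (55.85316467285156, 41.028533935546875) yaw 33.87339
plate z 151.7504326694237 552
neck 159.73581079521347 ((644.8228149414062, 226.00701904296875), 41.604583740234375)
[645.0827 225.9851 171.3472] [ 0.573   0.5251  0.0833  0.0002 -1.1287  1.2084]
[0.0607 0.2251 1.6251] [-0.1038  0.0852  0.0168] 17.120747067854666
```

servo_tool(rotation=[[0,0,-0.02],[0,0,-0.04],[0,0,-0.06],[0,0,-0.08],[0,0,-0.1],[0,0,-0.12],[0,0,-0.14],[0,0,-0.16]], slide=[[0,0,-0.0007],[0,0,-0.0014],[0,0,-0.002],[0,0,-0.003],[0,0,-0.0038],[0,0,-0.0045],[0,0,-0.0052],[0,0,-0.006]], grip=[-1,-1,-1,-1,-1,-1,-1,-1])

```text
clock: 18.82
position: [645.8, 226.8, 170.7]
ee_rot: [0.921, -0.389, 0.001, -0.001]
contact_force: [0.3, 2.1, 2.1]
gripper_width: 17.1
grasp_force: 59.8
```

servo_tool(rotation=[[0,0,-0.01],[0,0,-0.02],[0,0,-0.03],[0,0,-0.038],[0,0,-0.045],[0,0,-0.05],[0,0,-0.05]], slide=[[0,0,-0.0005],[0,0,-0.001],[0,0,-0.0015],[0,0,-0.0015],[0,0,-0.0015],[0,0,-0.0015],[0,0,-0.0015]], grip=[-1,-1,-1,-1,-1,-1,-1])

```text
clock: 19.7
position: [645.2, 226.2, 169.8]
ee_rot: [0.85, -0.526, 0.0, -0.0]
contact_force: [0.7, 0.0, 1.4]
gripper_width: 16.5
grasp_force: 59.7
```

Run:
```python
from lid import *
meas(194);s=read_state();print(s['contact_force'],s['wrist_torque'],s['gripper_width']);print(np.degrees(np.arctan2(*R.from_quat(s['ee_rot']).as_matrix()[1::-1,0])))
```

```text
top z 193.89209308453377 4259 centre [643.431 225.145] (40.894020080566406, 56.22637939453125) yaw 138.45859
plate z 150.09309874830262 604
neck 159.65215022108018 ((645.0054321289062, 225.9072265625), 41.46642303466797)
[645.1796 226.2221 169.7812] [ 0.5731  0.5264  0.0814 -0.0001 -1.1251 -0.1108]
[0.6644 1.5053 1.6598] [ 0.2649 -0.2343 -0.0115] 16.67600741183956
-63.502388029200375
```

servo_tool(rotation=[[0,0,-0.005],[0,0,-0.011],[0,0,-0.011]], slide=[[0,0,0],[0,0,0],[0,0,0]], grip=[-1,-1,-1])

```text
clock: 20.12
position: [644.6, 225.9, 169.5]
ee_rot: [0.832, -0.555, -0.0, 0.0]
contact_force: [-1.1, 1.1, 1.7]
gripper_width: 16.7
grasp_force: 59.8
```

Run:
```python
from h import *
s=read_state();print(s['contact_force'],s['wrist_torque'],np.degrees(np.arctan2(*R.from_quat(s['ee_rot']).as_matrix()[1::-1,0])))
```

```text
[-1.12844359  1.10849165  1.71865561] [0.13995055 0.33955423 0.37117702] -67.46036780884027
```

End stop felt (0.37 N m). Letting go and withdrawing.

servo_tool(rotation=[[0,0,0],[0,0,0],[0,0,0],[0,0,0],[0,0,0]], slide=[[0,0,0],[0,0,0],[0,0,0],[0,0,0],[0,0,0]], grip=[0.4,0.4,0.4,0.4,0.4])

```text
clock: 20.75
position: [645.0, 226.0, 169.6]
ee_rot: [0.831, -0.556, -0.0, -0.0]
contact_force: [0.5, 0.1, 0.0]
gripper_width: 59.7
grasp_force: 0.0
```

servo_tool(rotation=[[0,0,0],[0,0,0],[0,0,0],[0,0,0],[0,0,0],[0,0,0]], slide=[[0,0,0.1],[0,0,0.2],[0,0,0.35],[0,0,0.5],[0,0,0.5],[0,0,0.5]], grip=[0.4,0.4,0.4,0.4,0.4,0.4])

```text
clock: 21.5
position: [644.5, 225.9, 268.7]
ee_rot: [0.831, -0.556, -0.001, 0.0]
contact_force: [-0.2, 0.4, -0.5]
gripper_width: 59.9
grasp_force: 0.0
```

Run:
```python
from lid import *
d=meas(194);cv2.imwrite('pics/w4.png',cv2.resize(d['image'][:,:,::-1],(800,600)))
```

```text
top z 193.59768607105858 1448 centre [644.8019 227.2201] (17.973045349121094, 55.798744201660156) yaw 113.895935
plate z 149.91759221106136 494
neck 159.6279530087615 ((644.620849609375, 225.715576171875), 41.4176139831543)
[644.4939 225.8976 268.7416] [ 0.573   0.4669  0.2313 -0.0008 -1.3364 -0.1801]
```

View pics/w4.png

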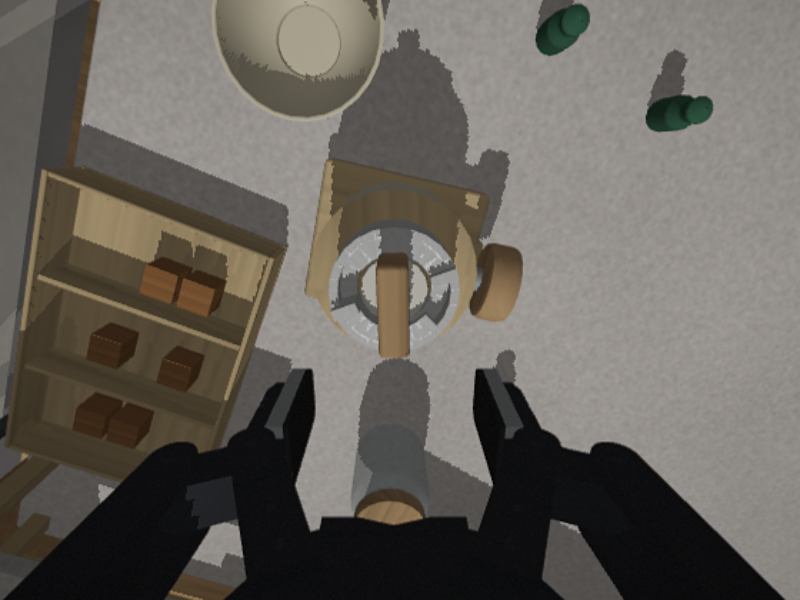

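The lid is home: about 78° of turn, 14.7 mm below the flange, the bar at (393,305) with the fingers clear.

```bash
python3 -c "
from bench import job_done;print(job_done())"
```

```text
the job is handed in; nothing more can be done
None
```

The lid is screwed home in the dispenser neck, released, and the job is handed in: the last camera check showed it turned about 78° from the notch, 14.7 mm below the flange and about 1.5 mm off the neck's axis; the judge's verdict was not shown.

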